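Hold the colorimeter's cell carriage out at the load line

ROBOT

A 6-joint arm with a two-finger parallel gripper is mounted at the origin on a cart in front of the work surface, level with it; the furniture and walls round the work are solid. World frame = base frame: x ahead of the robot, y to its left, z up, the work surface at z = 0. Lengths are in m, angles in degrees, forces in N, time in s.
With the tool pointing down it reaches from about 0.325 to 0.775 m from the base axis. Payload 5.5 kg.
Tool frame: the origin (TCP) lies between the finger pads; the fingertips stand 14 mm ahead of it and the grasp point (between the pads) lies 5 mm behind it; z points along the fingers, y is the line along which they close (so a half turn about z gives the same grasp; the last joint's range is limited). The gripper opens to 88 mm and grips with 3 to 60 N. Pads are 20 mm wide; open, the fingers measure 115 mm over their backs; the gripper's body (75 mm by 178 mm) begins 61 mm behind the grasp point.
Start: joints at [-75.212, 5.22, 70.514, -0, 104.267, -3.249], TCP at [0.186, -0.571, 0.237] pointing down, gripper open.
Joint ranges: [-164.24, 164.24], [-49.07, 125.15], [9.68, 141.18], [-86.29, 266.29], [3.28, 154.24], [-151.56, 151.56]. Speed limits (degrees/s): [147.25, 147.25, 172.46, 180, 180, 180].

INTERFACE

Orientations are given as a 3x3 rotation matrix whose columns are the frame's x, y, z axes.
In Python, from station import bot gives the robot as it stands. Calls block until the motion is done:
- bot.goto(position, orientation): joint-space move of the TCP to a pose.
- bot.move_l(position, frame=None, rate=0.15, force_limit=None): straight line of the TCP; frame=None keeps the orientation; rate is the mean speed in m/s. With force_limit (N) it stops when the force on the tool has changed by that much, and returns True; else False.
- bot.goto_joints(angles): joint-space move.
- bot.let_go() and bot.grab(grip_force=None): open the fingers fully, or close them until they stop; grip_force is the grip in N (None keeps the last).
- bot.hold(seconds).
- bot.ik(position, orientation): joint angles nearest the present ones, or None.
- bot.snapshot(name): name is "scene" or "top" or "wrist"; returns a dict with "frame" (420x560x3 uint8, red, green, blue), "range_z" (420x560 float32, m along the optical axis (not along the pixel's ray), 0 where there is no reading), "mtx" (3x3 intrinsics, pixels), "R" (3x3) and "t" (3): a world point X has camera coordinates R X + t; the wrist camera has in their place "T_tool_cam" (4x4, takes a point from camera to tool coordinates, whose origin is the TCP and whose axes are the flange's). Camera axes: x right, y down, z forward; pixel columns grow to the right and rows downward; lengths in m; the calibration is good to about 2 mm. The wrist camera is an equidistant fisheye: a pixel r from the principal point sees the ray r / f radians off the axis. A picture is of the moment at which its call begins: read the wrist's pose just before it.
A pose or a line that the arm cannot do raises bot.IKError and nothing moves.
- bot.finish_job(): hands the job in; it is judged then, once.
Trained networks look in the newest picture that a camera, given by its name, has taken for a name from the list of things; names that differ only in an ending like _2 or _b are one class to them, and where a whole thing is asked for, a point or a joint stands for the part that bears it (a point fixed in the world has none). Each returns a list of dicts, best first, with "p" (0 to 1); they miss things now and then, are a little off and sometimes report something else, mostly with a low value. They report only what shows in the picture. A call takes as long as a camera call.
- bot.masks_of(camera, label): "mask" (420x560 bool, what is visible of it) and "uv" ([column, row] in pixels, amid what is visible of it).
Readings, each from a call of its own:
- bot.get_time_s(): time.
- bot.get_joints(): joint angles.
- bot.get_dq(): joint speeds.
- bot.get_tau(): joint torques, N m.
- bot.get_eef_pos(): TCP position.
- bot.get_orientation(): TCP orientation.
- bot.get_wrist_force(): force on the tool from outside, world axes, zero at the start.
- bot.get_wrist_torque(): the same for the moment, N m.
- bot.get_finger_gap(): finger opening in m.
- bot.get_gripper_force(): force on a finger pad.
Only numpy, scipy, OpenCV 4.12 (cv2) and the standard library are available. Lean on these libraries where they do the work, as an engineer would, in place of code of your own. Each camera call takes 0.05 s, during which the arm holds its last target. There are 200 camera calls.

TASK

Swing the colorimeter's light-shield door right open by its handle (at least about square to the instrument), then draw the spring-loaded cell carriage out by its bar handle until its pointer stands at the long load line on the scale, and finish still holding it there, so that I can lift the sample cell out with both hands. Draw it steadily and never let it spring back, keep the cell upright in its seat, and do not knock over or shift the glassware and bottles around.

Things in the scene. Friction and masses are not known exactly. Their poses are not given: they have to be found in the camera images.
- meter: The colorimeter, fixed: white box, 225 deep (x), 180 wide (y), 145 high; low console on top at the back, up to 158. Origin: centre of its underside; x from front to back (away from the robot), y to its left, z up. Its front 75 mm are a bay between side cheeks (138 high), closed in front and above by the door. Behind the bay, at x = -37.5, is the housing's face with the cell tunnel (left of its middle).
- door (a joint): Door angle, rad: 0 closed, 1.57 square to the front, stop 2.2; starts up to 0.12 ajar. An upright panel 180 wide, 145 high, 8 thick, in front of the bay, that carries the bay's roof (80 deep, 5 thick, top at z = 145) with it. Upright hinge at its right (-y) edge: its left edge swings to the robot, then right. Under 1 N at the handle moves it; it stays where it is left.
- door_handle (a point): Grip point on the door's handle: an upright round steel bar, diameter 12, near the door's left edge, 34 mm in front of its face and 155 mm from the hinge axis. 115 mm above the worktop; the bar's free top end is 23 mm higher, and the stand-offs to the door begin 18 mm lower, so it can be gripped from above. Axes turn with the door; closed, they are those of meter.
- door_hinge (a point): Point on the door's upright hinge axis, at the height of door_handle.
- carriage (a joint): How far the cell carriage is drawn out, m: 0 home against its stop, 0.060 with the pointer at the load line, end stop at 0.080. It slides level along the meter's -x (towards the robot). A spring pulls it home with about 3.3 N at 0 and 9.9 N at 0.060; it runs home as soon as it is let go.
- carriage_handle (a point): Middle of the carriage's bar handle: a level round black bar, diameter 15, 62 long, along the meter's y, on an upright aluminium stem (8 thick in x, 26 wide) below its middle. Bar axis 118 mm above the worktop; home, it is 48 mm in front of the housing's face and 27 mm behind the bay's front edge, free on all sides and above once the door is open. Axes as meter.
- pointer (a point): Tip of the small dark pointer on the left side of the carriage. It slides along the scale rail.
- load_line (a point): The load line: the one long black line, about 10 mm from the front end of the aluminium scale rail on the bay's floor, left of the carriage. Home, the pointer is 60 mm behind it; drawn out correctly, pointer and line have the same x in the meter's frame.
- cell_mid (a point): Centre (half-way up) of the clear square sample cell, 24 by 24 by 102 mm, that stands loose in the carriage's 27 mm wide, 37 mm deep seat, 88 mm behind the carriage handle; home it is inside the housing's tunnel. Its z axis is up along the cell.
- cell_seat (a point): Where the cell's centre belongs on the carriage.
- spare_cell_mid (a point): Bystander: centre of an empty cell, 24 by 24 by 102 mm, standing left of the colorimeter.
- dish_mid (a point): Bystander: centre of a low clear round dish, 48 mm across and 17 high, at the left.
- dropper_3_mid (a point): Bystander: centre of a small dropper bottle, 24 mm across and 70 high, at the left.
- jar_right_mid (a point): Bystander: centre of a white screw-cap jar, 66 mm across and 125 high, right of the colorimeter.

How it is judged:
By the outcome, as a careful person would: the job done as asked, in the order asked, and still so for the second after the job is handed in, while the arm keeps its last pose, push and grip.
It also fails if it takes over 54 s, if anything falls off the work surface, if the arm or the gripper's body presses on something with over 40 N, if the wrist force passes 120 N, or if a joint passes its speed limit or range.

## Working session

There is one attempt and no reset: what is moved stays moved. The work goes in short steps, each a Python script; the robot and the scene stay as the last script left them, time stands still between calls to the robot, and variables do not carry over. Pictures are saved under pics/ and viewed, at most 10 in all, crops included, and the job is handed in when it is done.

```bash
mkdir -p pics; cat > h.py <<'E'
import numpy as np, cv2
from station import bot
def W(s,u,v,z=None):
    K,R,t=s["mtx"],np.array(s["R"]),np.array(s["t"])
    d=s["range_z"][int(round(v)),int(round(u))] if z is None else z
    return R.T@(np.linalg.inv(K)@np.array([u,v,1])*d-t)
def cloud(s,m):
    v,u=np.nonzero(m&(s["range_z"]>0)); d=s["range_z"][v,u]
    P=(np.linalg.inv(s["mtx"])@np.stack([u,v,np.ones(len(u))]))*d
    return (np.array(s["R"]).T@(P-np.array(s["t"])[:,None])).T
def ray(s,u,v):
    R,t=np.array(s["R"]),np.array(s["t"]); d=R.T@np.linalg.inv(s["mtx"])@np.array([u,v,1]); return -R.T@t,d/np.linalg.norm(d)
def tri(r1,r2):
    (a,d),(b,e)=r1,r2; x=np.linalg.lstsq(np.stack([d,-e],1),b-a,rcond=None)[0]
    p,q=a+x[0]*d,b+x[1]*e; return (p+q)/2,np.linalg.norm(p-q)
E
python3 - <<'E'
from h import *
np.set_printoptions(precision=4,suppress=True)
ims=[]
uv={}
for c in["scene","top"]:
    s=bot.snapshot(c); cv2.imwrite(f"pics/{c}0.png",s["frame"][:,:,::-1])
    print(c,"cam at",-np.array(s["R"]).T@s["t"])
    for n in["meter","door","door_handle","door_hinge","carriage_handle","pointer","load_line","cell_mid","spare_cell_mid","dish_mid","dropper_3_mid","jar_right_mid"]:
        r=bot.masks_of(c,n)
        for q in r[:1]:
            P=cloud(s,q["mask"]); print(n,len(r),round(q["p"],2),np.round(q["uv"]),q["mask"].sum(),np.median(P,0) if len(P) else "", np.percentile(P,2,0) if len(P) else "",np.percentile(P,98,0) if len(P) else "")
            uv[c,n]=ray(s,*q["uv"])
    np.savez(f"{c}0.npz",**{k:s[k] for k in s})
for n in {k[1] for k in uv}:
    if("scene",n)in uv and("top",n)in uv: print(n,*tri(uv["scene",n],uv["top",n]))
print(bot.get_time_s())
E
```

```text
scene cam at [0.1491 0.3571 0.6984]
meter 1 0.94 [294. 202.] 10330 [0.6443 0.031  0.1445] [ 0.5747 -0.076   0.0189] [0.8055 0.1029 0.1559]
door 1 0.71 [310. 216.] 5413 [0.5886 0.0202 0.1319] [ 0.5512 -0.0735  0.0175] [0.6619 0.1026 0.1472]
door_handle 1 0.97 [313. 216.] 5363 [0.5886 0.0202 0.1328] [ 0.5513 -0.0729  0.0192] [0.6617 0.1026 0.1472]
door_hinge 2 0.84 [314. 215.] 5268 [0.5885 0.0206 0.1323] [ 0.5512 -0.0725  0.0207] [0.6597 0.1026 0.1473]
load_line 1 0.6 [291. 203.] 10357 [0.6448 0.031  0.1445] [ 0.5748 -0.0757  0.0189] [0.8074 0.1029 0.1559]
cell_mid 3 0.75 [294. 201.] 10336 [0.6451 0.0309 0.1445] [ 0.5751 -0.0761  0.0199] [0.808  0.1029 0.1559]
spare_cell_mid 1 0.83 [230. 217.] 367 [0.7372 0.1498 0.0642] [0.7328 0.1383 0.0025] [0.759  0.161  0.1028]
dropper_3_mid 1 0.75 [223. 246.] 219 [0.6876 0.1901 0.0364] [0.6824 0.1681 0.001 ] [0.7132 0.1998 0.0701]
jar_right_mid 1 0.85 [346. 165.] 867 [ 0.7149 -0.1565  0.1087] [ 0.701  -0.1889  0.0376] [ 0.7563 -0.1346  0.1272]
top cam at [0.6271 0.0476 0.9323]
meter 2 0.98 [309. 193.] 11159 [0.6994 0.011  0.1458] [ 0.5856 -0.0778 
[... 629 characters left out ...]
1998 -0.0004] [0.6459 0.2434 0.0193]
dropper_3_mid 1 0.45 [230. 202.] 98 [0.6912 0.1887 0.043 ] [0.6823 0.181  0.018 ] [0.7019 0.2003 0.0707]
jar_right_mid 2 0.94 [390. 175.] 1114 [ 0.7291 -0.1531  0.1235] [ 0.7021 -0.1877  0.0199] [ 0.7602 -0.1301  0.1273]
load_line [0.709  0.0046 0.0596] 0.005057977146421315
jar_right_mid [ 0.7263 -0.1611  0.0937] 0.012542323944498774
meter [0.6982 0.0071 0.0725] 0.010212882292079327
dropper_3_mid [0.6894 0.188  0.0362] 0.005442164471466821
spare_cell_mid [0.7432 0.1503 0.0621] 0.010933803189104639
door_handle [0.6261 0.0086 0.0911] 0.01676417924616537
door_hinge [0.6166 0.0134 0.1063] 0.01860656518464719
door [0.6173 0.0175 0.1028] 0.01075600469212062
1.3
```

View pics/scene0.png

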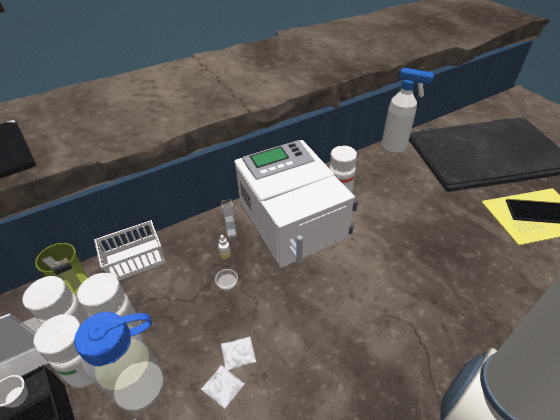

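View pics/top0.png

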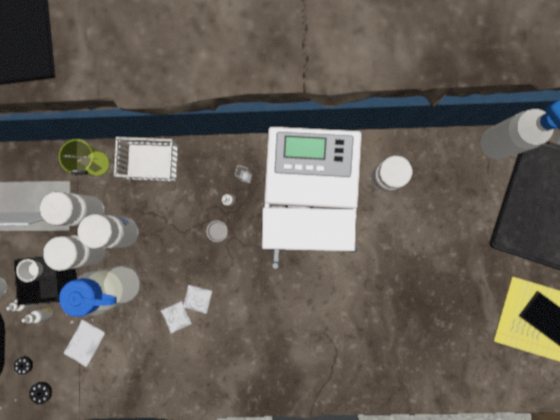

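The scene view shows the white meter with the door slightly ajar and the steel handle near (299,245). In the top view the handle is near (276,258), the door roof spans (263–356, 207–250), and the glassware is to the left.

```bash
python3 - <<'E'
from h import *
np.set_printoptions(precision=4,suppress=True)
def full(c):
    s=dict(np.load(f"{c}0.npz")); return s,cloud(s,np.ones((420,560),bool))
for c in["top","scene"]:
    s,P=full(c); print(s["mtx"][0,0])
    B=P[(P[:,0]>.5)&(P[:,0]<.86)&(P[:,1]>-.12)&(P[:,1]<.13)]
    # housing & roof top
    T=B[(B[:,2]>.135)&(B[:,2]<.165)]
    for nm,Q in[("back",T[T[:,0]>.68]),("roof",T[(T[:,0]<.66)&(T[:,0]>.56)])]:
        r=cv2.minAreaRect((Q[:,:2]*1000).astype(np.float32)); print(c,nm,r,np.median(Q[:,2])); print(cv2.boxPoints(r))
    # handle: in front
    H=B[(B[:,0]<.575)&(B[:,2]>.05)&(B[:,1]>.03)]
    for z0 in np.arange(.05,.15,.01):
        q=H[(H[:,2]>=z0)&(H[:,2]<z0+.01)]
        if len(q): print(round(z0,2),len(q),np.median(q,0),q[:,:2].min(0),q[:,:2].max(0))
    # door face
    F=B[(B[:,2]<.12)&(B[:,2]>.03)&(B[:,0]<.62)&(B[:,0]>.57)&(B[:,1]<.05)]
    if len(F)>50:
        l=cv2.fitLine(F[:,:2].astype(np.float32),cv2.DIST_HUBER,0,.001,.001).ravel(); print("face",l, np.degrees(np.arctan2(l[1],l[0])),F[:,1].min(),F[:,1].max())
s=dict(np.load("scene0.npz")); t=dict(np.load("top0.npz"))
a=cv2.resize(s["frame"][190:270,230:370,::-1],None,fx=4,fy=4,interpolation=2)
b=cv2.resize(t["frame"][195:275,250:370,::-1],None,fx=4,fy=4,interpolation=2)
o=np.zeros((640,560,3),np.uint8); o[:320,:560]=a;o[320:,:480]=b; cv2.imwrite("pics/crop.png",o[:600] if 0 else cv2.resize(o,(525,600)))
E
```

```text
403.8391166754411
top back ((767.01025390625, 5.0400390625), (248.9586944580078, 173.98780822753906), 89.99653625488281) 0.14750144823667335
[[ 680.0089 -119.4341]
 [ 853.9966 -119.4446]
 [ 854.0117  129.5141]
 [ 680.0239  129.5246]]
top roof ((622.0671997070312, 16.79462432861328), (182.48854064941406, 77.77338409423828), 88.50872039794922) 0.1451716143278902
[[580.819  -73.4067]
 [658.5661 -75.4308]
 [663.3154 106.996 ]
 [585.5683 109.02  ]]
0.07 8 [0.5651 0.0808 0.0723] [0.5577 0.0805] [0.5726 0.081 ]
0.08 1 [0.5567 0.0805 0.0871] [0.5567 0.0805] [0.5567 0.0805]
0.09 32 [0.5667 0.085  0.0958] [0.5594 0.0817] [0.5742 0.0883]
0.1 3 [0.5579 0.082  0.1016] [0.5559 0.08  ] [0.5587 0.0878]
0.11 4 [0.5569 0.0815 0.1147] [0.5534 0.0794] [0.5593 0.0854]
0.12 3 [0.5578 0.0828 0.1215] [0.5576 0.0812] [0.5584 0.0893]
0.13 29 [0.5533 0.0848 0.1367] [0.5489 0.0806] [0.5589 0.0909]
388.3900264612206
scene back ((768.5043334960938, 5.0266265869140625), (249.65708923339844, 176.7548828125), 89.97810363769531) 0.14801968817442032
[[ 680.0792 -119.7681]
 [ 856.834  -119.8357]
 [ 856.9295  129.8214]
 [ 680.1746  129.8889]]
scene roof ((622.010498046875, 13.176361083984375), (182.42689514160156, 79.5871353149414), 88.04414367675781) 0.14553305891151866
[[579.127  -76.6258]
 [658.6678 -79.3421]
 [664.894  102.9785]
 [585.3532 105.6948]]
0.06 17 [0.55   0.0844 0.0655] [0.5481 0.0785] [0.5686 0.0869]
0.07 35 [0.5549 0.0835 0.0739] [0.5478 0.0783] [0.5742 0.0874]
0.08 18 [0.5506 0.0853 0.0852] [0.5479 0.0788] [0.558  0.0871]
0.09 43 [0.5606 0.0834 0.0957] [0.5476 0.0758] [0.5745 0.0871]
0.1 17 [0.5495 0.0843 0.1048] [0.5484 0.0767] [0.5531 0.088 ]
0.11 23 [0.5498 0.0829 0.1148] [0.5476 0.0772] [0.5553 0.0875]
0.12 18 [0.55   0.0841 0.1258] [0.5483 0.0778] [0.5534 0.0877]
0.13 32 [0.5514 0.0827 0.1361] [0.5476 0.0768] [0.5576 0.0877]
face [ 0.048   0.9988  0.5823 -0.0121] 87.24981 -0.0805060056090496 0.04996822521172789
```

View pics/crop.png

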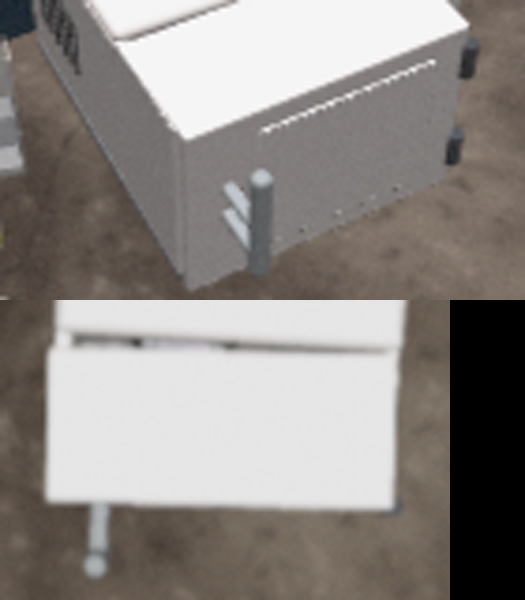

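The crop shows the upright handle bar with its top at about scene (299.6,237.5) and top (275.3,266.5). The stand-offs lie behind it, and the hinges are at the right edge.

```bash
cat >> h.py <<'E'
np.set_printoptions(precision=4,suppress=True)
def tool(yaw): # z down, closing axis y at world angle yaw+90deg (rad)
    c,s=np.cos(yaw),np.sin(yaw); y=np.array([-s,c,0]); z=np.array([0,0,-1.]); return np.stack([np.cross(y,z),y,z],1)
def wray(p,R,s,u,v):
    K=np.array(s["mtx"]);a=(u-K[0,2])/K[0,0];b=(v-K[1,2])/K[1,1];r=np.hypot(a,b)
    d=np.array([np.sin(r)*a/r,np.sin(r)*b/r,np.cos(r)]) if r>1e-9 else np.array([0,0,1.])
    T=np.array(s["T_tool_cam"]); return p+R@T[:3,3],R@T[:3,:3]@d
E
python3 - <<'E'
from h import *
s=dict(np.load("scene0.npz")); t=dict(np.load("top0.npz"))
rt,rs=ray(t,275.3,266.5),ray(s,299.6,237.5)
h,e=tri(rs,rt); print("bar top",h,e, "top@.138",rt[0]+rt[1]*(.138-rt[0][2])/rt[1][2],"scene@.138",rs[0]+rs[1]*(.138-rs[0][2])/rs[1][2])
for c,q in(("top",t),("scene",s)):
    P=cloud(q,np.ones((420,560),bool))
    B=P[(P[:,2]>.140)&(P[:,2]<.165)&(abs(P[:,1]-.012)<.115)]
    Q=B[(B[:,0]>.672)&(B[:,0]<.79)]
    bins=np.arange(.672,.79,.008)
    for f,nm in((np.min,"R"),(np.max,"L")):
        pts=np.array([[x+.004,f(Q[(Q[:,0]>=x)&(Q[:,0]<x+.008),1])] for x in bins[:-1] if ((Q[:,0]>=x)&(Q[:,0]<x+.008)).any()])
        k=np.polyfit(pts[:,0],pts[:,1],1); print(c,nm,"slope deg",np.degrees(np.arctan(k[0])),"y at .7",np.polyval(k,.7),np.std(pts[:,1]-np.polyval(k,pts[:,0])))
    for y in(-.05,-.02,.01,.04,.07,):
        w=B[abs(B[:,1]-y)<.006]; xs=np.sort(w[:,0]); xs=xs[xs<.86]; g=np.diff(xs); i=np.argmax(g); print(y,xs[0],"gap",xs[i],xs[i+1],"end",xs[-1])
R=tool(0); p=h+[0,0,.08-.0]; p[0]-=.0
for yaw in (0,np.pi): print(yaw,bot.ik([p[0],p[1],.26],tool(yaw)))
for th in (0,.5,1,1.5,2.0):
    print(th,bot.ik([.6-.04*0-.16*np.sin(th+.2),-.075+.16*np.cos(th+.2),.115],tool(th)))
bot.goto([h[0]-.02,h[1],.27],tool(0)); 
p,R=bot.get_eef_pos(),bot.get_orientation(); w=bot.snapshot("wrist"); cv2.imwrite("pics/w0.png",w["frame"][:,:,::-1]); print(p,w["mtx"],w["T_tool_cam"])
for q in bot.masks_of("wrist","door_handle"): print(q["p"],q["uv"],q["mask"].sum())
print(bot.get_time_s(),bot.get_wrist_force())
np.savez("w0.npz",p=p,Rt=R,**w)
E
```

```text
bar top [0.5518 0.0833 0.1377] 0.0017801085016007367 top@.138 [0.5523 0.084  0.138 ] scene@.138 [0.5511 0.0827 0.138 ]
top R slope deg -4.901517049464503 y at .7 -0.08061097056285696 0.0007088011261242255
top L slope deg -4.075689825324789 y at .7 0.09959758209176234 0.0005846992325787857
-0.05 0.5814641857314525 gap 0.8146405826128541 0.8512157252544641 end 0.8522782209568186
-0.02 0.5821938985033591 gap 0.817632658257694 0.8506649614526078 end 0.8519810300937627
0.01 0.5848890989972029 gap 0.8212174261208998 0.850786834031596 end 0.8520459734762987
0.04 0.5855755747494412 gap 0.8214318968122767 0.850794854913755 end 0.8519686286025268
0.07 0.586513556507036 gap 0.8246406386926616 0.850951895405465 end 0.8523374857741883
scene R slope deg -4.600090882969865 y at .7 -0.08394763537437216 0.0011279357788864046
scene L slope deg -4.772782003766825 y at .7 0.09599522468738594 0.00069692834984944
-0.05 0.5801326656232778 gap 0.8076620256749112 0.8493959542944668 end 0.8557228639987943
-0.02 0.5816891354120562 gap 0.8075386459844723 0.8492659898107547 end 0.8549815257444486
0.01 0.58407242
[... 199 characters left out ...]
450358919362 0.5868821925440041 end 0.8549129669395483
0 [  5.0914  -0.9279  74.4401  -0.     106.4878 -84.9086]
3.141592653589793 [  5.0914  -0.9279  74.4401  -0.     106.4878  95.0914]
0 [  4.7977   1.8134  86.3825  -0.      91.8041 -85.2023]
0.5 [   1.5403   -9.888    97.5384   -0.       92.3497 -117.1076]
1 None
1.5 None
2.0 [-23.6679  -9.7377  97.405   -0.      92.3327 131.7405]
[0.5319 0.0825 0.2699] [[325.1923   0.     278.9767]
 [  0.     325.1923 208.3377]
 [  0.       0.       1.    ]] [[ 0.0005 -0.9562 -0.2927  0.0803]
 [ 1.      0.0005  0.0002  0.0007]
 [-0.     -0.2927  0.9562 -0.1478]
 [ 0.      0.      0.      1.    ]]
0.91 [231.2, 258.7] 14606
4.0167 [-0.0537  0.8969 -1.1382]
```

View pics/w0.png

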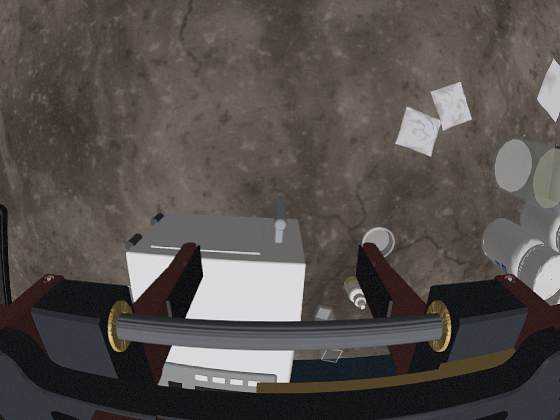

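The wrist view shows the bar top at (280,226), the door slightly ajar, and the hinge barrels at the right edge near (158,218). I'll hook the bar with the door-side finger so that radial errors are free to slide, then swing the door.

```bash
python3 - <<'E'
from h import *
d=dict(np.load("w0.npz")); o,v=wray(d["p"],d["Rt"],d,280,226); pw=o+v*(.138-o[2])/v[2]; print("wrist bar top",pw)
b=np.array([.5518,.0833]); 
if np.hypot(*(pw[:2]-b))<.006: b=(2*b+pw[:2])/3
ps=-.032; rot=lambda a:np.array([[np.cos(a),-np.sin(a)],[np.sin(a),np.cos(a)]])
hinge=b-rot(ps)@[-.036,.155]; print("bar",b,"hinge",hinge)
pose=lambda a,off,z:np.r_[hinge+rot(a)@[-.036-off,.155],z]
path=[(pose(a,.037,.115),tool(a-np.pi/2)) for a in np.linspace(ps,1.86,14)]
print([np.round(bot.ik(*path[i]),0) if bot.ik(*path[i]) is not None else None for i in(0,4,7,10,13)])
R0=tool(ps-np.pi/2)
bot.goto(pose(ps,.031,.24),R0)
print("stopped",bot.move_l(pose(ps,.031,.115),rate=.08,force_limit=6),bot.get_eef_pos(),bot.get_wrist_force())
np.savez("st.npz",b=b,hinge=hinge,ps=ps); print(bot.get_time_s(),bot.get_joints())
s=bot.snapshot("scene"); cv2.imwrite("pics/s1.png",cv2.resize(s["frame"][150:290,200:400,::-1],None,fx=4,fy=4)); 
E
```

```text
wrist bar top [0.5542 0.0841 0.138 ]
bar [0.5526 0.0836] hinge [ 0.5836 -0.0725]
[array([ 6., -6., 94., -0., 92.,  7.]), array([ -2., -19., 106.,  -0.,  94., -33.]), array([-11., -24., 109.,  -0.,  95., -68.]), array([ -21.,  -20.,  106.,   -0.,   94., -102.]), array([ -26.,  -11.,   98.,   -0.,   92., -133.])]
stopped False [0.5219 0.0846 0.1156] [-0.8796  0.4764 -0.0488]
7.15 [ 5.5217 -5.2779 93.2672 -0.0002 91.9532  7.3551]
```

View pics/s1.png

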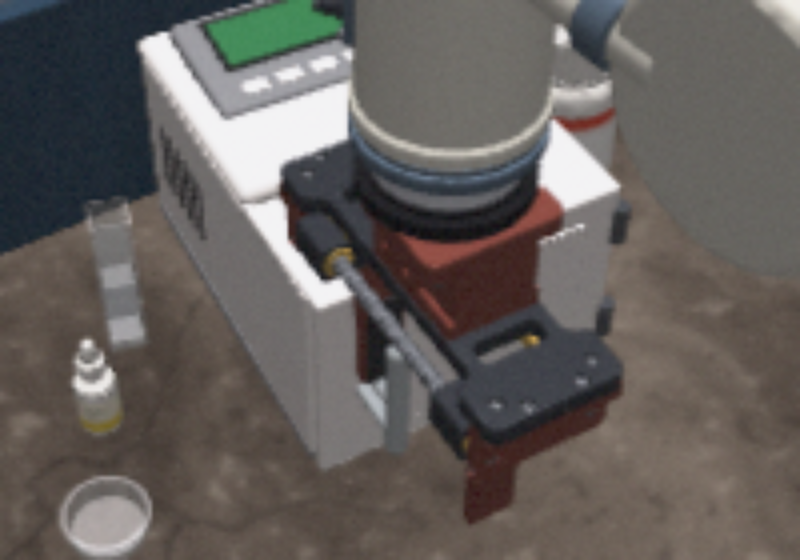

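The inner finger sits between the bar and the door, clear of both. Swinging the door now.

```bash
python3 - <<'E'
from h import *
d=np.load("st.npz"); hinge=d["hinge"]; ps=float(d["ps"])
rot=lambda a:np.array([[np.cos(a),-np.sin(a)],[np.sin(a),np.cos(a)]])
pose=lambda a,off,z:np.r_[hinge+rot(a)@[-.036-off,.155],z]
for i,a in enumerate(np.linspace(ps,1.86,15)):
    st=bot.move_l(pose(a,.037,.115),tool(a-np.pi/2),rate=.09,force_limit=15)
    f=bot.get_wrist_force(); 
    if i%3==2: print(round(a,2),st,f)
    if st: print("STOP",a,f); break
else:
    a=1.86
    bot.move_l(pose(a,.033,.115),rate=.05)
    bot.move_l(pose(a,.033,.27),rate=.15)
    bot.goto([.47,.03,.30],tool(0))
    p,R=bot.get_eef_pos(),bot.get_orientation(); w=bot.snapshot("wrist"); np.savez("w1.npz",p=p,Rt=R,**w)
    t=bot.snapshot("top"); np.savez("top1.npz",**t); s=bot.snapshot("scene"); np.savez("scene1.npz",**s)
    o=np.zeros((600,800,3),np.uint8); o[:300,:400]=cv2.resize(w["frame"],(400,300)); o[:300,400:]=cv2.resize(t["frame"][150:300,230:430],(400,300)); o[300:,:400]=cv2.resize(s["frame"][150:300,200:400],(400,300)); 
    o[300:,400:]=cv2.resize(w["frame"][190:340,180:380],(400,300))
    cv2.imwrite("pics/open.png",o[:,:,::-1])
    for c in("wrist","top","scene"):
        for n in("carriage_handle","pointer","load_line","cell_mid","door"):
            print(c,n,[(round(q["p"],2),np.round(q["uv"]),q["mask"].sum()) for q in bot.masks_of(c,n)[:2]])
print(bot.get_time_s())
E
```

```text
0.24 False [ 1.2017 -0.8815 -0.2604]
0.64 False [ 0.2051 -0.4167  0.3246]
1.05 False [0.2814 1.0229 0.0462]
1.45 False [0.3989 0.1799 0.2282]
1.86 False [-0.0227 -0.0746  0.2096]
wrist carriage_handle [(0.84, array([284., 302.]), np.int64(1433))]
wrist pointer [(0.82, array([285., 305.]), np.int64(1393))]
wrist load_line [(0.93, array([224., 273.]), np.int64(24024))]
wrist cell_mid [(0.45, array([190., 202.]), np.int64(11579))]
wrist door [(0.87, array([190., 199.]), np.int64(11799))]
top carriage_handle [(0.71, array([297., 226.]), np.int64(503))]
top pointer [(0.88, array([296., 221.]), np.int64(496))]
top load_line [(0.64, array([322., 199.]), np.int64(13581))]
top cell_mid [(0.68, array([297., 223.]), np.int64(533))]
top door [(0.83, array([350., 286.]), np.int64(3139))]
scene carriage_handle [(0.64, array([295., 224.]), np.int64(845))]
scene pointer [(0.62, array([298., 223.]), np.int64(880))]
scene load_line [(0.78, array([307., 217.]), np.int64(12794)), (0.2, array([349., 185.]), np.int64(93))]
scene cell_mid []
scene door [(0.64, array([382., 235.]), np.int64(4188))]
16.3667
```

View pics/open.png

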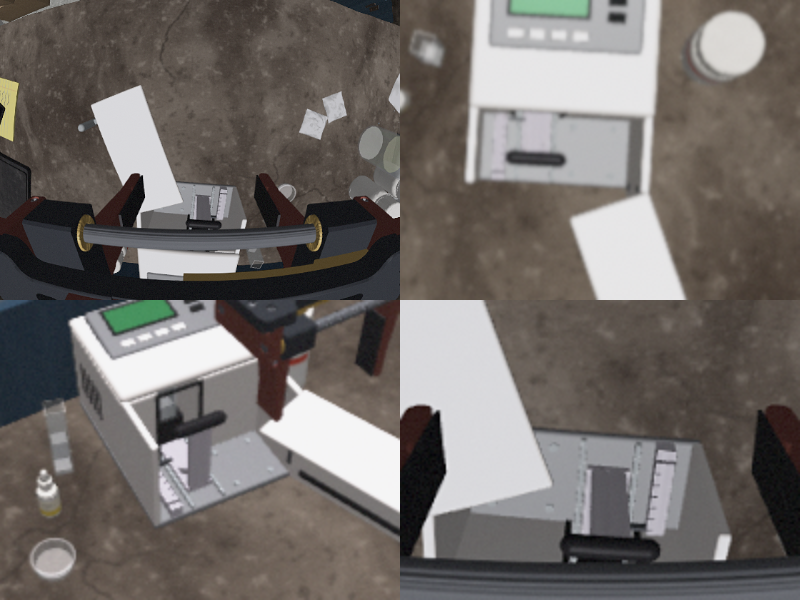

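The door stands well past square. The top view shows the bar near (298,229) and the scene view near (297,212), free above. Next I measure the bar and the housing face.

```bash
python3 - <<'E'
from h import *
t=dict(np.load("top1.npz")); s=dict(np.load("scene1.npz")); res={}
for c,q,win in(("top",t,(215,245,275,320)),("scene",s,(195,235,270,325))):
    g=q["frame"].max(2); m=np.zeros(g.shape,bool); a,b,e,f=win; m[a:b,e:f]=True
    X=np.full(g.shape+(3,),np.nan); v,u=np.nonzero(q["range_z"]>0)
    X[v,u]=cloud(q,np.ones(g.shape,bool))
    m&=(g<75)&(X[...,2]>.105)&(X[...,2]<.135)&(X[...,0]<.66)&(X[...,0]>.58)
    n,l,st,ce=cv2.connectedComponentsWithStats(m.astype(np.uint8)); k=1+np.argmax(st[1:,4]); m=l==k
    P=X[m]; (cx,cy),wh,ang=cv2.minAreaRect(np.argwhere(m)[:,::-1].astype(np.float32))
    line=cv2.fitLine(P[:,:2].astype(np.float32),cv2.DIST_HUBER,0,.001,.001).ravel()
    print(c,st[k],(cx,cy),wh,ang,"cloud med",np.median(P,0),P.min(0),P.max(0),"yaw",np.degrees(np.arctan2(line[1],line[0])))
    r=ray(q,cx,cy); res[c]=r; print(" @.118",r[0]+r[1]*(.118-r[0][2])/r[1][2])
    H=X[(X[...,2]>.138)&(X[...,2]<.15)&(X[...,0]>.62)&(X[...,0]<.75)&(abs(X[...,1]-.01)<.07)]
    e=np.array([[H[abs(H[:,1]-y)<.003,0].min(),y] for y in np.arange(-.05,.075,.006)]); k=np.polyfit(e[:,1],e[:,0],1); print(" face x at y=.03",np.polyval(k,.03),"slope deg",np.degrees(np.arctan(k[0])),np.std(e[:,0]-np.polyval(k,e[:,1])))
    D=X[(abs(X[...,2]-.144)<.004)&(X[...,0]<.575)&(X[...,0]>.38)&(X[...,1]<.02)&(X[...,1]>-.25)]; r=cv2.minAreaRect((D[:,:2]*1000).astype(np.float32)); print(" roof",r,cv2.boxPoints(r).round().tolist())
print(tri(res["top"],res["scene"]))
E
```

```text
top [284 226  28   7 143] (297.5013732910156, 228.9737548828125) (27.172916412353516, 5.150765895843506) 3.012787342071533 cloud med [0.6247 0.0391 0.1248] [0.6179 0.0111 0.1213] [0.6312 0.0652 0.1281] yaw 87.522675
 @.118 [0.6246 0.0382 0.118 ]
 face x at y=.03 0.6708730075362969 slope deg 5.061757429175283 0.0005148509088503783
 roof ((493.80670166015625, -61.7322998046875), (191.01377868652344, 103.15888977050781), 31.80382537841797) [[385.0, -68.0], [440.0, -156.0], [602.0, -55.0], [548.0, 32.0]]
scene [287 206  26  13 176] (299.4416198730469, 211.83941650390625) (6.8348612785339355, 26.912263870239258) 70.01689147949219 cloud med [0.6205 0.0377 0.1236] [0.6153 0.0068 0.1145] [0.6326 0.0651 0.1287] yaw 84.068985
 @.118 [0.6254 0.0343 0.118 ]
 face x at y=.03 0.670905520063338 slope deg 5.248860343246576 0.0005008358122812083
 roof ((495.3890380859375, -76.46002197265625), (178.67306518554688, 113.22061157226562), 16.935108184814453) [[393.0, -48.0], [426.0, -157.0], [597.0, -105.0], [564.0, 4.0]]
(array([0.6238, 0.037 , 0.1208]), np.float64(0.0027904768924782936))
```

The bar centre is at about (.6235, .0365, .118) with yaw −4.9°. The face is 48 mm behind it, which matches the text. An open finger does not fit centred behind the bar, so I shift the grasp 16 mm outward, grip, and draw.

```bash
python3 - <<'E'
from h import *
yw=-.0865; ex=np.array([np.cos(yw),np.sin(yw),0]); bar=np.array([.6235,.0365,.117]); R=tool(yw-np.pi/2)
P=lambda d,z=0:bar-ex*d+[0,0,z]
bot.goto(P(.016,.11),R); print(bot.get_joints())
st=bot.move_l(P(.016),rate=.07,force_limit=6); print("down",st,bot.get_eef_pos(),bot.get_time_s())
if not st:
    t0=bot.get_time_s(); bot.grab(40); print("grab",bot.get_time_s()-t0,bot.get_finger_gap(),bot.get_gripper_force(),bot.get_wrist_force())
    st=bot.move_l(P(.056),rate=.025,force_limit=25)
    p,Rt=bot.get_eef_pos(),bot.get_orientation(); print("drawn",st,p,(bar-p)@ex,bot.get_wrist_force(),bot.get_finger_gap(),bot.get_time_s())
    w=bot.snapshot("wrist"); np.savez("w2.npz",p=p,Rt=Rt,**w)
    t=bot.snapshot("top"); np.savez("top2.npz",**t); s=bot.snapshot("scene"); np.savez("scene2.npz",**s)
    o=np.zeros((600,800,3),np.uint8); o[:300,:400]=cv2.resize(w["frame"],(400,300)); o[:300,400:]=cv2.resize(t["frame"][195:270,250:350],(400,300),interpolation=2); o[300:,:400]=cv2.resize(s["frame"][190:265,250:350],(400,300),interpolation=2)
    o[300:,400:]=cv2.resize(w["frame"][210:360,180:380],(400,300))
    cv2.imwrite("pics/drawn.png",o[:,:,::-1])
E
```

```text
[  0.37     6.4504  70.1413  -0.0009 103.3854   5.2694]
down False [0.6078 0.0379 0.1176] 19.575
grab 1.133300000000002 0.014065803332091783 39.99928593635559 [ 5.2519 -0.1556 -2.8025]
drawn False [0.5689 0.0413 0.117 ] 0.05479752514523982 [ 8.0811 -0.6625 -4.3825] 0.014139491170304289 22.4583
```

View pics/drawn.png

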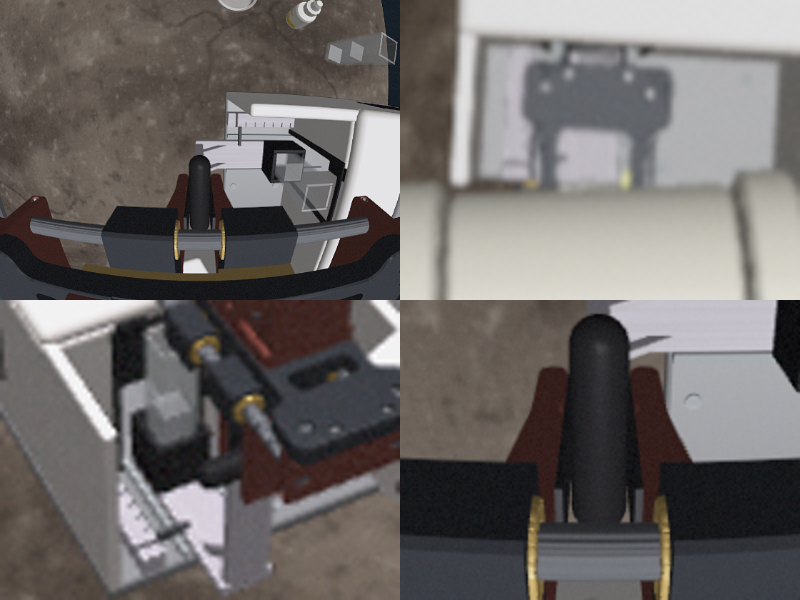

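The bar is gripped, the cell stands upright in its seat, and the pointer is close to the front end of the scale. I'll zoom in on pointer and line.

```bash
python3 - <<'E'
from h import *
w=dict(np.load("w2.npz")); s=dict(np.load("scene2.npz"))
o=np.zeros((600,800,3),np.uint8)
o[:360]=cv2.resize(w["frame"][145:208,300:440],(800,360),interpolation=2)
o[360:,:480]=cv2.resize(s["frame"][230:260,275:335],(480,240),interpolation=2)
cv2.imwrite("pics/zoom.png",o[:,:,::-1])
E
```

```text
(no output)
```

View pics/zoom.png

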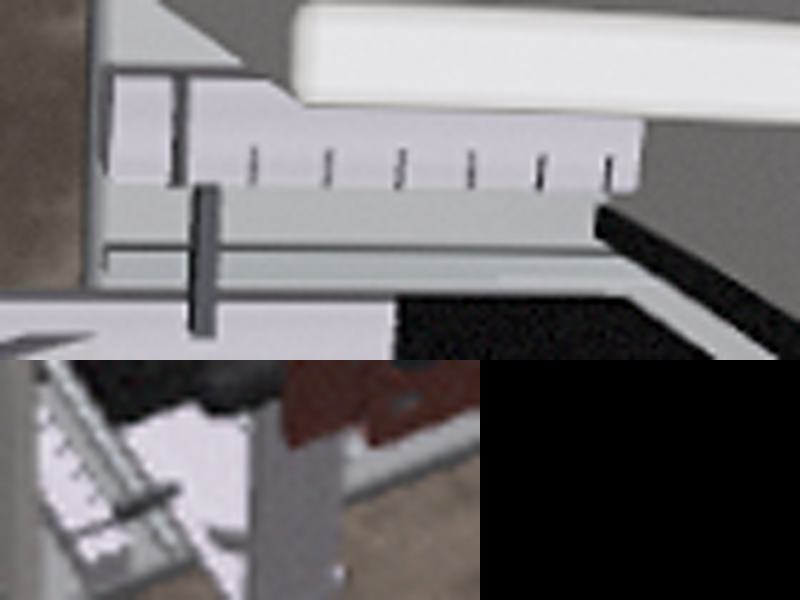

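Pointer tip at zoom x≈207 against the load line at 178, about 7 px/mm, so it is roughly 4 mm short. I'll draw 4 mm more and look again.

```bash
python3 - <<'E'
from h import *
yw=-.0865; ex=np.array([np.cos(yw),np.sin(yw),0]); bar=np.array([.6235,.0365,.117])
st=bot.move_l(bar-ex*.060,rate=.015,force_limit=25); bot.hold(.3)
p,Rt=bot.get_eef_pos(),bot.get_orientation(); print(st,p,(bar-p)@ex,bot.get_wrist_force(),bot.get_finger_gap(),bot.get_time_s())
w=bot.snapshot("wrist"); np.savez("w3.npz",p=p,Rt=Rt,**w); s=bot.snapshot("scene")
o=np.zeros((600,800,3),np.uint8)
o[:360]=cv2.resize(w["frame"][145:208,300:440],(800,360),interpolation=2)
o[360:,:480]=cv2.resize(s["frame"][230:260,275:335],(480,240),interpolation=2)
o[360:,480:]=cv2.resize(s["frame"][190:265,250:350],(320,240),interpolation=2)
cv2.imwrite("pics/zoom2.png",o[:,:,::-1])
E
```

```text
False [0.5651 0.0416 0.117 ] 0.05866179445314004 [ 9.8671  0.5256 -4.1922] 0.014062898813668182 23.325
```

View pics/zoom2.png

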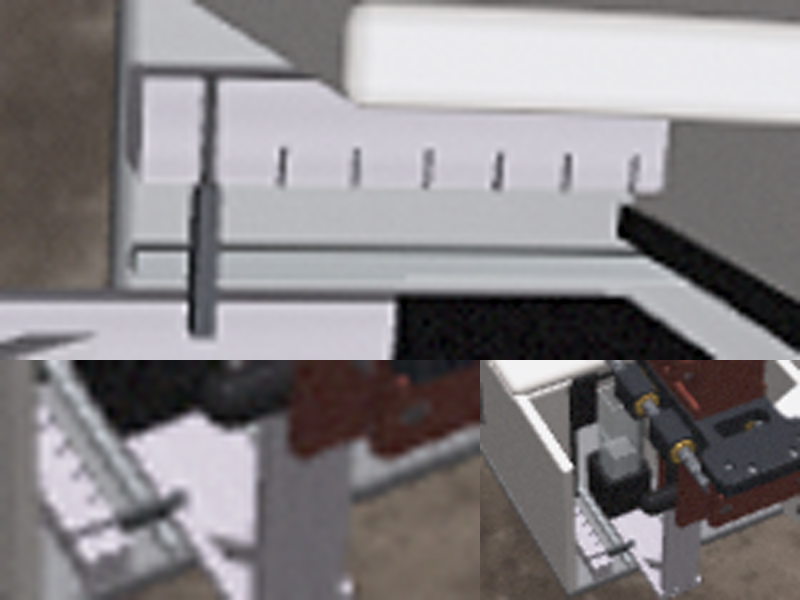

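The pointer tip (zoom 206) and the load line (208) are in line to about 0.3 mm, and both views agree. The cell is upright and the grip is firm, so I'm handing in.

```bash
python3 -c "
from station import bot
print(bot.get_gripper_force(),bot.get_time_s()); print(bot.finish_job())"
```

```text
39.99871373176575 23.425
the job is handed in; nothing more can be done
None
```

I handed the job in at 23.4 s: the door stands open well past square, and the carriage is held at the load line (pointer within about 0.3 mm of it in the last picture) with the cell upright in its seat.

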